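# Shut and lock the terminal cover of a drive unit with its quarter-turn fastener

### The arm

A 6-joint arm with a two-finger parallel gripper is mounted at the origin on the work surface. World frame = base frame: x ahead of the robot, y to its left, z up, the work surface at z = 0. Lengths are in m, angles in rad, forces in N, time in s.
With the tool pointing down it reaches from about 0.3 to 0.775 m from the base axis. Payload 14.6 kg.
Tool frame: the origin (TCP) lies on the mounting face of the last link; the fingertips stand 199 mm ahead of it and the grasp point (between the pads) lies 180 mm ahead of it; z points along the fingers, y is the line along which they close (so a half turn about z gives the same grasp; the last joint's range is limited). The gripper opens to 94 mm and grips with 3 to 60 N. Pads are 16 mm wide; open, the fingers measure 119 mm over their backs; the gripper's body (75 mm by 177 mm) begins 78 mm behind the grasp point.
Start: joints at [-1.184, 0.3, 1.521, -0, 1.321, -0.067], TCP at [0.241, -0.494, 0.405] pointing down, gripper open.
Joint ranges: [-3.03, 3.03], [-0.79, 2.21], [0.23, 2.52], [-1.04, 4.18], [0, 3.07], [-2.55, 2.55]. Speed limits (rad/s): [2.22, 2.22, 2.57, 3.14, 3.14, 3.14].

### API

Orientations are given as [roll, pitch, yaw] about the fixed x, y, z axes, in that order (R = Rz(yaw) Ry(pitch) Rx(roll)).
In Python, from station import get_obs, camera, hand_in gives the robot as it stands.
- The arm moves only by the tool apply_moves, never from a script. Its argument "increments" is a list of rows, each an object of numbers: "tx", "ty", "tz": the shift along the tool's x, y, z as a fraction of full scale; "ax", "ay", "az": the turn, a rotation vector about the tool's x, y, z as a fraction of full scale. In form: [{"tx": .., "ty": .., "tz": .., "ax": .., "ay": .., "az": ..}, ...]. A call has 1 to 12 rows; each row shifts and turns the commanded pose from where the row before left it, along the tool's axes as they then stand; what a row does not reach is not made up. Full scale, the value 1, is 30 mm for a shift and 5 degrees for a turn. A row lasts 1/8 s, in which the tool goes at most 62.5 mm and 10.7 degrees, less where a joint would pass 70% of its speed; a pose out of reach is approached as far as the arm can. A call with a number of a shift or a turn outside -1 to 1 is refused whole. A call with a gripper value outside its range is refused whole. "jaw" is the closure, from 0 (fully open) to 1 (shut), set as the call begins (left out, the last holds). The fingers move at their own pace and stop on an object; "force" is the grip in N (left out, the last holds). Time passes only in rows, so rows that do not move let the fingers close. It gives the time, the measured TCP pose, the force, the opening and the grip force at its end, in the units of the state.
- get_obs(): the state, without advancing time (a new reading comes with each control period).
- camera(name): name is "side" or "top"; returns a dict with "pixels" (400x640x3 uint8, red, green, blue), "camera_matrix" (3x3 intrinsics, pixels), "dist" ([k1, k2, p1, p2, k3] as OpenCV has them; the pictures are not rectified), "R" (3x3) and "t" (3): a world point X has camera coordinates R X + t. Camera axes: x right, y down, z forward; pixel columns grow to the right and rows downward; lengths in m; the calibration is good to about 2 mm. A picture is of the moment at which its call begins. There is no depth.
- hand_in(): hands the job in; it is judged then, once.
The state is a dict: "time_s": time; "qpos": joint angles; "joint_vel": joint speeds; "tau": joint torques, N m; "ee_pos": TCP position; "eef_rot": TCP orientation; "force": force on the tool from outside, world axes, zero at the start; "moment": the same for the moment, N m; "grip_width": finger opening in m; "grip_force": force on a finger pad.
Only numpy, scipy, OpenCV 4.12 (cv2) and the standard library are available. Lean on these libraries where they do the work, as an engineer would, in place of code of your own. Each camera call takes 0.05 s, during which the arm holds its last target. There are 200 camera calls.

### The job

The cover over the terminal bay of the blue drive unit has been left ajar. Push it down shut, then set a fingertip in the slot of its round orange quarter-turn fastener and, pressing down against the cover's sprung buffers, turn it clockwise to its stop, so that the cover stays locked down flush when you let go. Work by touch alone: do not raise the cover any further, pick nothing up, and leave the things standing on and around the unit where they are.

Things in the scene. Friction and masses are not known exactly. Their poses are not given: they have to be found in the camera images.
- drive: The drive unit: a blue sheet-steel case, 300 mm deep (x) x 340 mm wide (y) x 123 mm high, fixed to the bench. Origin: centre of its underside, on the bench; its x axis points from its front (the robot's side) to its rear, y to its left, z up. Its top deck is 123 mm above the bench. It stands within 0.3 rad of square to the robot.
- cover_hinge (a point): Middle of the cover's hinge axis, at the height of the unit's top deck; fixed to the unit, with the unit's axes. It lies at (75, -45, 123) mm in the unit's frame. The hinge axis runs along the unit's y; the cover reaches from here 210 mm towards the unit's front.
- cover (a joint): Angle of the grey steel cover: 0 = shut flush on the deck, growing as its front edge rises. It starts ajar at 0.45 to 0.7. The hinge friction (about 0.45 N m) holds the cover where it is left; a few newtons swing it down. Over its front edge's last 9 mm it meets sprung buffers, which raise it again to about 0.03 when it is let go unlocked; holding it shut takes about 9 N on the fastener.
- cover_edge (a point): Middle of the cover's free front edge, on its outer face; turns with the cover. The cover is 210 mm from hinge axis to this edge, 220 mm wide, 5 mm thick, about 0.28 kg with its fastener.
- cover_pad_right (a point): A bare spot on the cover's outer face, where it can be pushed: 150 mm from the hinge axis, 80 mm to the right of the fastener's axis (30 mm in from the cover's right edge). Turns with the cover; 128 mm above the bench when shut.
- latch (a joint): Angle of the quarter-turn fastener: 0 = fully open, 1.571 = its locked stop, growing clockwise as seen from above. It starts open, at 0 to 0.35; friction about 0.1 N m. At 0 its slot lies along the unit's y axis, with the white index mark to the left, at the red dot; at 1.571 along the unit's x axis, with the mark at the green dot, nearer the hinge.
- latch_slot (a point): Centre of the finger slot's floor, on the fastener's axis, 160 mm from the hinge axis, midway across the cover; 121 mm above the bench when shut. Turns with the fastener: y along the slot (to the white mark), z out of the cover. Slot 58 mm long, 30 mm wide, 10 mm deep below the orange disc's face (73 mm across). Aluminium bezel around it: 90 mm across, rim 11 mm above the slot's floor.
- keeper (a point): Underside of the steel keeper inside the unit's front wall; fixed. The fastener carries a cam tongue under the cover, which from about 0.75 on meets a ramp, runs under this keeper and then holds the cover. Turning takes about 6 N sideways at a fingertip 12 mm from the fastener's axis if the cover is held down meanwhile, and over 15 N if it stands up on its buffers.
- vial: Small amber glass vial with a black cap, 28 mm across, 55 mm high, standing on the unit's bare deck to the left of the cover; bystander. Origin: centre of its underside.
- gland: Brass hexagon cable gland, 30 mm across the corners, 24 mm high, standing on the unit's bare deck to the left of the cover; bystander. Origin: centre of its underside.
- bottle: White plastic wash bottle, 72 mm across, 165 mm high, standing on the bench; bystander. Origin: centre of its underside.
- glove_box: Black and red carton of gloves, 120 x 240 x 85 mm, on the bench; bystander. Origin: centre of its underside.
- meter: Yellow hand-held multimeter lying on its back, 170 x 80 x 40 mm; bystander. Origin: centre of its underside.
- valve_block: Aluminium valve block, 70 x 60 x 50 mm, with a steel spigot to 68 mm; bystander. Origin: centre of its underside.
- screwdriver: Screwdriver lying on the bench; bystander. Origin: on its axis at its underside.

How it is judged:
By the outcome, as a careful person would: the job done as asked, in the order asked, and still so for the second after the job is handed in, with the robot touching nothing.
It also fails if it takes over 58 s, if anything falls off the work surface, if the arm or the gripper's body presses on something with over 40 N, if the wrist force passes 120 N, or if a joint passes its speed limit or range.

## Working session

There is one attempt and no reset: what is moved stays moved. The work goes in short steps, Python scripts to look and compute and a tool call to move; the robot and the scene stay as the last step left them, time stands still between calls to the robot, and variables do not carry over. Pictures are saved under pics/ and viewed, at most 10 in all, crops included, and the job is handed in when it is done.

Besides the shell and the picture viewer there is one more tool, called after "Call:" by a JSON object that holds its "fn" and its "kwargs". apply_moves: Moves the arm, as the interface text tells. Its arguments: {"type":"object","properties":{"increments":{"type":"array"},"jaw":{"type":"number"},"force":{"type":"number"}},"required":["increments"]}

```bash
ls; mkdir -p pics
python3 - <<'E'
from station import *
import cv2
for n in("top","side"):
    c=camera(n);cv2.imwrite(f"pics/{n}0.png",c["pixels"][:,:,::-1]);print(n,c["camera_matrix"],c["dist"],c["R"],c["t"])
print(get_obs())
E
```

```text
pics
top [[475.96210012   0.         326.32193269]
 [  0.         475.96210012 198.20828636]
 [  0.           0.           1.        ]] [-0.01957727  0.          0.          0.          0.        ] [[-0.02728517 -0.9996186   0.00426291]
 [-0.99029311  0.02644871 -0.13645519]
 [ 0.1362904  -0.00794473 -0.99063707]] [-0.00375297  0.54847987  1.56417336]
side [[366.66355073   0.         315.38389749]
 [  0.         366.66355073 198.638863  ]
 [  0.           0.           1.        ]] [-0.01525719  0.          0.          0.          0.        ] [[-0.93419903 -0.35646183  0.01439196]
 [-0.27606875  0.69677934 -0.66203066]
 [ 0.22596064 -0.62244157 -0.74933856]] [0.49710301 0.22089141 0.9433495 ]
{'time_s': 0.1, 'qpos': array([-1.18355207e+00,  3.00413377e-01,  1.52146943e+00,  6.40143348e-06,
        1.32069595e+00, -6.65891544e-02]), 'joint_vel': array([-0.00072751, -0.00231116, -0.00222697,  0.00191699,  0.00027652,
        0.00082237]), 'tau': array([ 1.22976227e-03, -5.32642579e+01, -3.53285122e+01,  7.09401886e-02,
        2.34904687e-02, -4.61451873e-05]), 'ee_pos': array([ 0.24112401, -0.49430682,  0.40416512]), 'eef_rot': array([-3.14060914e+00, -7.18025376e-05,  4.53831790e-01]), 'force': array([ 0.8316079 , -0.28825163,  0.54863041]), 'moment': array([-0.05591868,  0.05189114,  0.04612518]), 'grip_force': 0.0, 'grip_width': 0.09403260497996373}
```

View pics/top0.png

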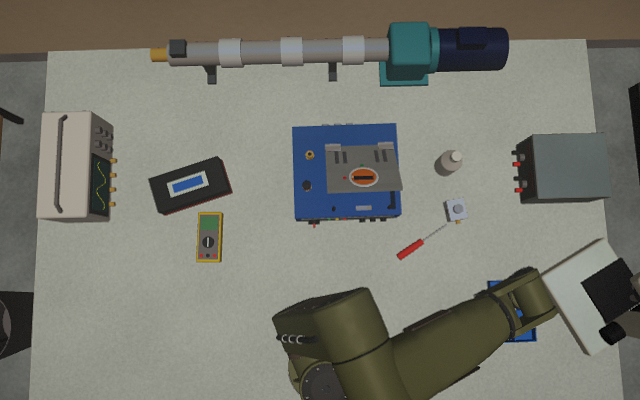

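View pics/side0.png

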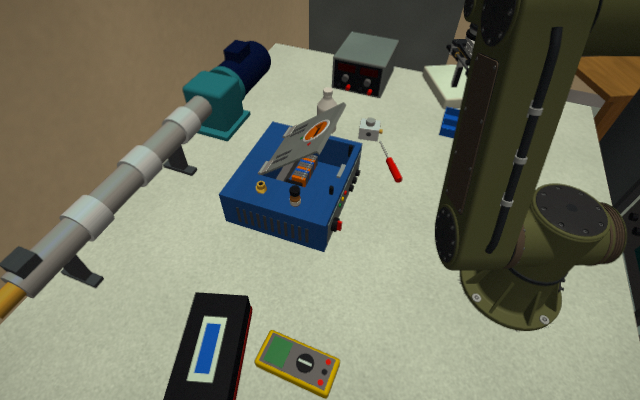

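The top view shows the blue unit with its deck at about px (293–400, 125–218) and the orange fastener at about (364,177). In the side view the cover is ajar, with its disc at about (316,131). The bottle is at (450,160) in the top view, to the right of the unit.

```bash
cat > h.py <<'E'
import numpy as np, cv2
from station import *
def ray(c,uv):
    p=cv2.undistortPoints(np.array([[uv]],float),c["camera_matrix"],np.array(c["dist"]))[0,0]
    R=np.array(c["R"]);t=np.array(c["t"])
    d=R.T@np.r_[p,1]; return -R.T@t, d/np.linalg.norm(d)
def onplane(c,uv,z):
    o,d=ray(c,uv); return o+d*(z-o[2])/d[2]
def tri(c1,u1,c2,u2):
    o1,d1=ray(c1,u1);o2,d2=ray(c2,u2)
    s=np.linalg.lstsq(np.c_[d1,-d2],o2-o1,rcond=None)[0]
    a,b=o1+s[0]*d1,o2+s[1]*d2
    return (a+b)/2,np.linalg.norm(a-b)
def proj(c,X):
    return cv2.projectPoints(np.array(X,float).reshape(-1,3),cv2.Rodrigues(np.array(c["R"]))[0],np.array(c["t"]),c["camera_matrix"],np.array(c["dist"]))[0][:,0]
def orange(c,lo=(5,150,120),hi=(16,255,255),win=None):
    hsv=cv2.cvtColor(c["pixels"],cv2.COLOR_RGB2HSV)
    return cv2.inRange(hsv,lo,hi)
E
python3 - <<'E'
from h import *
a,b=camera("top"),camera("side")
for n,c,(x,y,w,h),k in(("top",a,(270,105,150,130),5),("side",b,(210,85,170,175),4)):
    cv2.imwrite(f"pics/{n}z.png",cv2.resize(c["pixels"][y:y+h,x:x+w,::-1],None,fx=k,fy=k,interpolation=cv2.INTER_CUBIC) if k*h<=600 else cv2.resize(c["pixels"][y:y+h,x:x+w,::-1],None,fx=3.4,fy=3.4))
hsv=cv2.cvtColor(a["pixels"],cv2.COLOR_RGB2HSV)
m=cv2.inRange(hsv,(105,140,60),(125,255,255));m[:, :270]=0;m[:,420:]=0;m[240:]=0
print(cv2.minAreaRect(cv2.findNonZero(m)))
for y in range(120,230,6):
    xs=np.where(m[y])[0]; print(y,xs.min() if len(xs) else None,xs.max() if len(xs) else None,a["pixels"][y,xs.min()+3] if len(xs) else '')
E
```

```text
((345.715576171875, 170.391357421875), (91.32698059082031, 105.39572143554688), 87.70938873291016)
120 None None 
126 313 395 [ 36  65 112]
132 293 395 [ 46  73 116]
138 293 395 [ 47  72 113]
144 293 396 [ 43  70 112]
150 293 396 [ 45  71 114]
156 293 396 [ 46  71 114]
162 293 324 [ 49  73 115]
168 294 325 [ 47  73 116]
174 294 325 [ 45  70 118]
180 294 325 [ 44  71 118]
186 294 326 [ 44  73 118]
192 294 399 [ 45  71 118]
198 295 399 [ 44  72 119]
204 295 399 [ 47  73 120]
210 295 400 [ 47  72 120]
216 295 345 [ 46  72 120]
222 None None 
228 None None
```

View pics/topz.png

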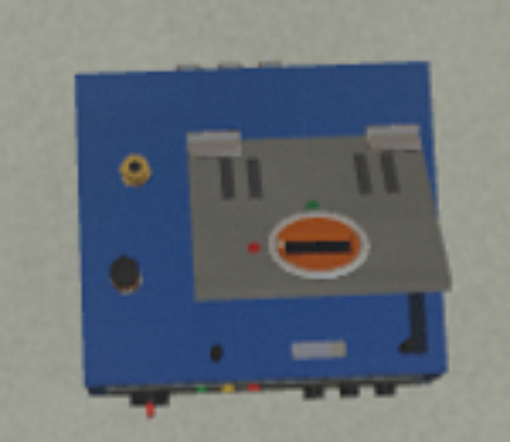

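View pics/sidez.png

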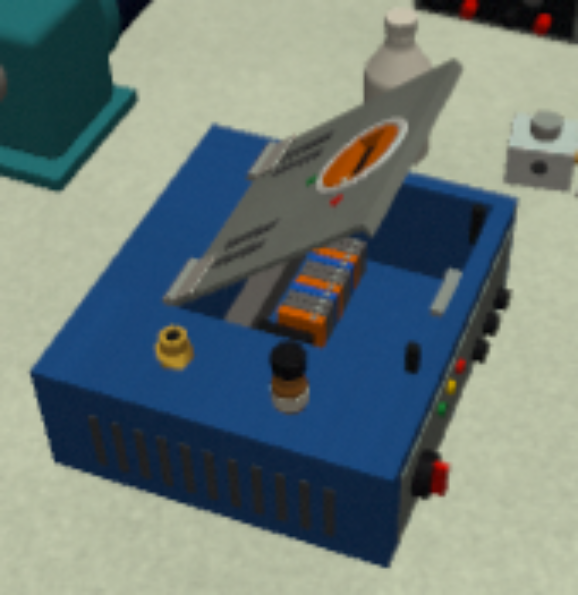

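The crops (×3.4) show the deck corners at (76,74), (430,62), (447,374) and (87,388) in the top one. The disc is at (318,245) in the top crop and (362,154) in the side crop. The latch slot is near 0, and the vial and gland sit to the left of the cover.

```bash
cat >> h.py <<'E'
def Rz(t): return np.array([[np.cos(t),-np.sin(t),0],[np.sin(t),np.cos(t),0],[0,0,1]])
E
python3 - <<'E'
from h import *
a,b=camera("top"),camera("side")
f=lambda p,o:np.array(p)/3.4+o
tc=[f(p,(270,105)) for p in((76,74),(430,62),(447,374),(87,388))]
sc=[f(p,(210,85)) for p in((33,373),(213,125),(517,199),(390,482))]
T=np.array([onplane(a,p,.123) for p in tc]);S=np.array([onplane(b,p,.123) for p in sc])
print(T.round(4));print(S.round(4))
loc=np.array([[.15,.17],[.15,-.17],[-.15,-.17],[-.15,.17]])
for P in(T,S,(T+S)/2):
    c=P[:,:2].mean(0);q=P[:,:2]-c
    yaw=np.arctan2((loc[:,0]*q[:,1]-loc[:,1]*q[:,0]).sum(),(loc*q).sum());print(c,yaw)
D,e=tri(a,f((318.5,245),(270,105)),b,f((362,154),(210,85)));print(D,e)
loc3=Rz(yaw).T@(D-np.r_[c,0]);print(loc3)
d=loc3-[.075,-.045,.123];print("cover ang",np.arctan2(d[2],-d[0]),np.hypot(d[0],d[2]))
E
```

```text
[[ 0.7738  0.0862  0.123 ]
 [ 0.777  -0.2532  0.123 ]
 [ 0.4763 -0.2547  0.123 ]
 [ 0.4723  0.0812  0.123 ]]
[[ 0.7706  0.0902  0.123 ]
 [ 0.7763 -0.2483  0.123 ]
 [ 0.4779 -0.2516  0.123 ]
 [ 0.4759  0.0879  0.123 ]]
[ 0.62483952 -0.08515191] 0.010704482192578262
[ 0.62514612 -0.08045146] 0.010555496970770743
[ 0.62499282 -0.08280168] 0.010630153399883852
[ 0.58208549 -0.12981738  0.23107312] 1.301177998206486e-05
[-0.04340468 -0.04655694  0.23107312]
cover ang 0.7398113429145641 0.16031053642488072
```

Call:
{"fn": "apply_moves", "kwargs": {"increments": [{"tz": -0.8},{"tz": -0.8},{"tz": -0.8},{"tx": 0.913,"ty": -0.218},{"tx": 0.913,"ty": -0.218},{"tx": 0.913,"ty": -0.218},{"tx": 0.913,"ty": -0.218},{"tx": 0.913,"ty": -0.218},{"tx": 0.913,"ty": -0.218},{"tx": 0.913,"ty": -0.218},{"tx": 0.913,"ty": -0.218},{"tx": 0.913,"ty": -0.218}], "jaw": 1, "force": 30}}

```text
schema error: expected keys tx, ty, tz, ax, ay, az
```

Call:
{"fn": "apply_moves", "kwargs": {"increments": [{"tx": 0.913,"ty": -0.218},{"tx": 0.913,"ty": -0.218},{"tx": 0.913,"ty": -0.218},{"tx": 0.913,"ty": -0.218},{"tx": 0.913,"ty": -0.218},{"tx": 0.913,"ty": -0.218},{"tx": 0.913,"ty": -0.218},{"az": -1},{"az": -1},{"az": -1},{"az": -1},{"az": -1}]}}

```text
schema error: expected keys tx, ty, tz, ax, ay, az
```

Call:
{"fn": "apply_moves", "kwargs": {"increments": [{"az": -1},{"az": -1},{"az": -1},{"az": -1},{"az": -1},{"az": -1},{"az": -1},{"az": -1},{"az": -1},{"az": -1},{"az": -1},{"az": -1}]}}

```text
schema error: expected keys tx, ty, tz, ax, ay, az
```

Call:
{"fn": "apply_moves", "kwargs": {"increments": [{"az": -1},{"az": -1},{"az": -1},{"az": -1},{"az": -1},{"az": -1},{"az": -1},{"az": -1},{"az": -1},{"az": -1},{"az": -1},{"az": -1}]}}

```text
schema error: expected keys tx, ty, tz, ax, ay, az
```

All six keys are required in every row.

Call:
{"fn": "apply_moves", "kwargs": {"increments": [{"tx": 0,"ty": 0,"tz": -0.8,"ax": 0,"ay": 0,"az": 0},{"tx": 0,"ty": 0,"tz": -0.8,"ax": 0,"ay": 0,"az": 0},{"tx": 0,"ty": 0,"tz": -0.8,"ax": 0,"ay": 0,"az": 0},{"tx": 0.913,"ty": -0.218,"tz": 0,"ax": 0,"ay": 0,"az": 0},{"tx": 0.913,"ty": -0.218,"tz": 0,"ax": 0,"ay": 0,"az": 0},{"tx": 0.913,"ty": -0.218,"tz": 0,"ax": 0,"ay": 0,"az": 0},{"tx": 0.913,"ty": -0.218,"tz": 0,"ax": 0,"ay": 0,"az": 0},{"tx": 0.913,"ty": -0.218,"tz": 0,"ax": 0,"ay": 0,"az": 0},{"tx": 0.913,"ty": -0.218,"tz": 0,"ax": 0,"ay": 0,"az": 0},{"tx": 0.913,"ty": -0.218,"tz": 0,"ax": 0,"ay": 0,"az": 0},{"tx": 0.913,"ty": -0.218,"tz": 0,"ax": 0,"ay": 0,"az": 0},{"tx": 0.913,"ty": -0.218,"tz": 0,"ax": 0,"ay": 0,"az": 0}], "jaw": 1, "force": 30}}

```text
time_s: 1.8
ee_pos: [0.4375, -0.3327, 0.4766]
eef_rot: [-3.142, 0.0, 0.454]
force: [-0.6, -0.4, 0.1]
grip_width: 0.0006
grip_force: 0.0
```

Call:
{"fn": "apply_moves", "kwargs": {"increments": [{"tx": 0.913,"ty": -0.218,"tz": 0,"ax": 0,"ay": 0,"az": 0},{"tx": 0.913,"ty": -0.218,"tz": 0,"ax": 0,"ay": 0,"az": 0},{"tx": 0.913,"ty": -0.218,"tz": 0,"ax": 0,"ay": 0,"az": 0},{"tx": 0.913,"ty": -0.218,"tz": 0,"ax": 0,"ay": 0,"az": 0},{"tx": 0.913,"ty": -0.218,"tz": 0,"ax": 0,"ay": 0,"az": 0},{"tx": 0.913,"ty": -0.218,"tz": 0,"ax": 0,"ay": 0,"az": 0},{"tx": 0.913,"ty": -0.218,"tz": 0,"ax": 0,"ay": 0,"az": 0},{"tx": 0,"ty": 0,"tz": 0,"ax": 0,"ay": 0,"az": -1},{"tx": 0,"ty": 0,"tz": 0,"ax": 0,"ay": 0,"az": -1},{"tx": 0,"ty": 0,"tz": 0,"ax": 0,"ay": 0,"az": -1},{"tx": 0,"ty": 0,"tz": 0,"ax": 0,"ay": 0,"az": -1},{"tx": 0,"ty": 0,"tz": 0,"ax": 0,"ay": 0,"az": -1}]}}

```text
time_s: 3.3
ee_pos: [0.5892, -0.2082, 0.4765]
eef_rot: [-3.141, 0.0, 0.893]
force: [0.6, 0.1, 0.4]
grip_width: 0.0006
grip_force: 0.0
```

Call:
{"fn": "apply_moves", "kwargs": {"increments": [{"tx": 0,"ty": 0,"tz": 0,"ax": 0,"ay": 0,"az": -1},{"tx": 0,"ty": 0,"tz": 0,"ax": 0,"ay": 0,"az": -1},{"tx": 0,"ty": 0,"tz": 0,"ax": 0,"ay": 0,"az": -1},{"tx": 0,"ty": 0,"tz": 0,"ax": 0,"ay": 0,"az": -1},{"tx": 0,"ty": 0,"tz": 0,"ax": 0,"ay": 0,"az": -1},{"tx": 0,"ty": 0,"tz": 0,"ax": 0,"ay": 0,"az": -1},{"tx": 0,"ty": 0,"tz": 0,"ax": 0,"ay": 0,"az": -1},{"tx": 0,"ty": 0,"tz": 0,"ax": 0,"ay": 0,"az": -1},{"tx": 0,"ty": 0,"tz": 0,"ax": 0,"ay": 0,"az": -1},{"tx": 0,"ty": 0,"tz": 0,"ax": 0,"ay": 0,"az": -1},{"tx": 0,"ty": 0,"tz": 0,"ax": 0,"ay": 0,"az": -1},{"tx": 0,"ty": 0,"tz": 0,"ax": 0,"ay": 0,"az": -1}]}}

```text
time_s: 4.8
ee_pos: [0.5891, -0.2082, 0.4765]
eef_rot: [-3.141, -0.0, 1.94]
force: [0.5, -0.1, 0.3]
grip_width: 0.0002
grip_force: 0.0
```

Call:
{"fn": "apply_moves", "kwargs": {"increments": [{"tx": 0,"ty": 0,"tz": 0,"ax": 0,"ay": 0,"az": -1},{"tx": 0,"ty": 0,"tz": 0,"ax": 0,"ay": 0,"az": -1},{"tx": 0,"ty": 0,"tz": 0,"ax": 0,"ay": 0,"az": -1},{"tx": 0,"ty": 0,"tz": 0,"ax": 0,"ay": 0,"az": -1},{"tx": 0,"ty": 0,"tz": 0,"ax": 0,"ay": 0,"az": -1},{"tx": 0,"ty": 0,"tz": 0,"ax": 0,"ay": 0,"az": -1},{"tx": 0,"ty": 0,"tz": 0,"ax": 0,"ay": 0,"az": -1},{"tx": 0,"ty": 0,"tz": 0,"ax": 0,"ay": 0,"az": -1},{"tx": 0,"ty": 0,"tz": 0,"ax": 0,"ay": 0,"az": -1},{"tx": 0,"ty": 0,"tz": 0,"ax": 0,"ay": 0,"az": -1},{"tx": 0,"ty": 0,"tz": 0,"ax": 0,"ay": 0,"az": -1},{"tx": 0,"ty": 0,"tz": 0,"ax": 0,"ay": 0,"az": -1}]}}

```text
time_s: 6.3
ee_pos: [0.5891, -0.2082, 0.4765]
eef_rot: [3.142, -0.0, 2.987]
force: [-0.1, -0.1, 0.3]
grip_width: 0.0004
grip_force: 0.0
```

Call:
{"fn": "apply_moves", "kwargs": {"increments": [{"tx": 0,"ty": 0,"tz": 0,"ax": 0,"ay": 0,"az": -1},{"tx": 0,"ty": 0,"tz": 0,"ax": 0,"ay": 0,"az": -0.8},{"tx": 0,"ty": 0,"tz": 0,"ax": 0,"ay": 0,"az": 0}]}}

```text
time_s: 6.68
ee_pos: [0.5891, -0.2082, 0.4766]
eef_rot: [3.142, -0.0, 3.141]
force: [-0.4, 0.1, 0.3]
grip_width: 0.0005
grip_force: 0.0
```

Call:
{"fn": "apply_moves", "kwargs": {"increments": [{"tx": 0,"ty": 0,"tz": 0.5,"ax": 0,"ay": 0,"az": 0},{"tx": 0,"ty": 0,"tz": 0.5,"ax": 0,"ay": 0,"az": 0},{"tx": 0,"ty": 0,"tz": 0.33,"ax": 0,"ay": 0,"az": 0},{"tx": 0.2,"ty": 0,"tz": 0.33,"ax": 0,"ay": 0,"az": 0},{"tx": 0.2,"ty": 0,"tz": 0.3,"ax": 0,"ay": 0,"az": 0},{"tx": 0.2,"ty": 0,"tz": 0.33,"ax": 0,"ay": 0,"az": 0}]}}

```text
time_s: 7.42
ee_pos: [0.5706, -0.2082, 0.4077]
eef_rot: [-3.141, 0.0, 3.142]
force: [-0.0, -0.4, 2.1]
grip_width: 0.0007
grip_force: 0.6
```

Call:
{"fn": "apply_moves", "kwargs": {"increments": [{"tx": 0.18,"ty": 0,"tz": 0.33,"ax": 0,"ay": 0,"az": 0},{"tx": 0.15,"ty": 0,"tz": 0.33,"ax": 0,"ay": 0,"az": 0},{"tx": 0.12,"ty": 0,"tz": 0.33,"ax": 0,"ay": 0,"az": 0},{"tx": 0.1,"ty": 0,"tz": 0.33,"ax": 0,"ay": 0,"az": 0}]}}

```text
time_s: 7.92
ee_pos: [0.5544, -0.2082, 0.3676]
eef_rot: [3.142, -0.0, 3.142]
force: [-1.0, 0.6, 1.8]
grip_width: 0.0004
grip_force: 0.5
```

Call:
{"fn": "apply_moves", "kwargs": {"increments": [{"tx": 0.06,"ty": 0,"tz": 0.33,"ax": 0,"ay": 0,"az": 0},{"tx": 0.04,"ty": 0,"tz": 0.33,"ax": 0,"ay": 0,"az": 0},{"tx": 0,"ty": 0,"tz": 0.33,"ax": 0,"ay": 0,"az": 0},{"tx": 0,"ty": 0,"tz": 0.2,"ax": 0,"ay": 0,"az": 0},{"tx": 0,"ty": 0,"tz": 0.1,"ax": 0,"ay": 0,"az": 0},{"tx": 0,"ty": 0,"tz": 0.03,"ax": 0,"ay": 0,"az": 0},{"tx": 0,"ty": 0,"tz": 0,"ax": 0,"ay": 0,"az": 0}]}}

```text
time_s: 8.8
ee_pos: [0.5515, -0.2082, 0.3292]
eef_rot: [-3.142, -0.0, -3.142]
force: [-4.9, 1.3, 5.4]
grip_width: 0.0006
grip_force: 2.6
```

Call:
{"fn": "apply_moves", "kwargs": {"increments": [{"tx": 0,"ty": 0,"tz": 0.05,"ax": 0,"ay": 0,"az": 0},{"tx": 0,"ty": 0,"tz": 0.05,"ax": 0,"ay": 0,"az": 0},{"tx": 0,"ty": 0,"tz": 0,"ax": 0,"ay": 0,"az": 0}]}}

```text
time_s: 9.18
ee_pos: [0.5515, -0.2081, 0.3273]
eef_rot: [-3.141, 0.0, -3.142]
force: [-10.2, 3.9, 16.8]
grip_width: 0.0003
grip_force: 8.2
```

Call:
{"fn": "apply_moves", "kwargs": {"increments": [{"tx": 0,"ty": 0,"tz": -0.3,"ax": 0,"ay": 0,"az": 0},{"tx": 0,"ty": 0,"tz": -0.9,"ax": 0,"ay": 0,"az": 0},{"tx": 0,"ty": 0,"tz": -0.9,"ax": 0,"ay": 0,"az": 0},{"tx": 0,"ty": 0,"tz": -0.9,"ax": 0,"ay": 0,"az": 0},{"tx": 0,"ty": -1,"tz": 0,"ax": 0,"ay": 0,"az": 0},{"tx": 0,"ty": -1,"tz": 0,"ax": 0,"ay": 0,"az": 0},{"tx": 0,"ty": -1,"tz": 0,"ax": 0,"ay": 0,"az": 0},{"tx": 0,"ty": 0,"tz": 0,"ax": 0,"ay": 0,"az": 0}], "jaw": 0.72}}

```text
time_s: 10.18
ee_pos: [0.5514, -0.2996, 0.4154]
eef_rot: [3.142, -0.0, 3.14]
force: [-0.1, -0.5, -0.7]
grip_width: 0.0262
grip_force: 0.0
```

Run:
```python
from h import *
a,b=camera("top"),camera("side")
w=np.full((420,800,3),0,np.uint8)
w[:400,:400]=cv2.resize(a["pixels"][150:250,310:410,::-1],(400,400),interpolation=cv2.INTER_CUBIC)
w[:400,400:]=cv2.resize(b["pixels"][110:210,260:360,::-1],(400,400),interpolation=cv2.INTER_CUBIC)
cv2.imwrite("pics/c2.png",w)
print(get_obs()["ee_pos"],get_obs()["grip_width"])
```

```text
[ 0.55168931 -0.29777676  0.41562025] 0.026256752549770664
```

View pics/c2.png

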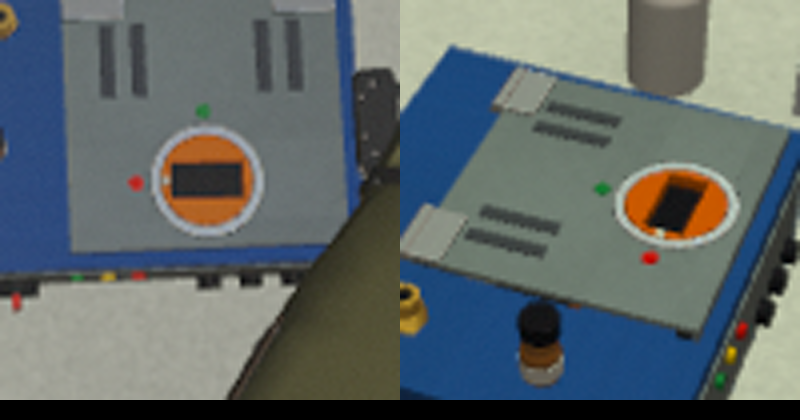

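The cover is down on its buffers. The bezel is centred at (208,181) in the top half of the picture and (677,205) in the side half. The slot lies along y, so the latch is near 0. The vial and gland are undisturbed.

Run:
```python
from h import *
a,b=camera("top"),camera("side")
u1=(208/4+310-.4,181/4+150-.4);u2=(277/4+260-.4,205/4+110-.4)
print(onplane(a,u1,.136),onplane(b,u2,.136),tri(a,u1,b,u2))
m=onplane(a,(166/4+309.6,180/4+149.6),.136);print(m)
print(get_obs()["ee_pos"],np.r_[.625,-.0828,0]+Rz(.0106)@[-.085,-.045,.121])
```

```text
[ 0.54237647 -0.12953867  0.136     ] [ 0.54182594 -0.12745461  0.136     ] (array([ 0.54261434, -0.12973463,  0.13380226]), np.float64(0.00015294595889608122))
[ 0.54405935 -0.09637444  0.136     ]
[ 0.55178882 -0.29726724  0.41584248] [ 0.54048177 -0.12869846  0.121     ]
```

Call:
{"fn": "apply_moves", "kwargs": {"increments": [{"tx": 0.057,"ty": 0.936,"tz": 0,"ax": 0,"ay": 0,"az": 0},{"tx": 0.057,"ty": 0.936,"tz": 0,"ax": 0,"ay": 0,"az": 0},{"tx": 0.057,"ty": 0.936,"tz": 0,"ax": 0,"ay": 0,"az": 0},{"tx": 0.057,"ty": 0.936,"tz": 0,"ax": 0,"ay": 0,"az": 0},{"tx": 0.057,"ty": 0.936,"tz": 0,"ax": 0,"ay": 0,"az": 0},{"tx": 0.057,"ty": 0.936,"tz": 0,"ax": 0,"ay": 0,"az": 0},{"tx": 0,"ty": 0,"tz": 0.8,"ax": 0,"ay": 0,"az": 0},{"tx": 0,"ty": 0,"tz": 0.8,"ax": 0,"ay": 0,"az": 0},{"tx": 0,"ty": 0,"tz": 0.6,"ax": 0,"ay": 0,"az": 0},{"tx": 0,"ty": 0,"tz": 0.3,"ax": 0,"ay": 0,"az": 0},{"tx": 0,"ty": 0,"tz": 0,"ax": 0,"ay": 0,"az": 0}]}}

```text
time_s: 11.75
ee_pos: [0.5414, -0.1293, 0.3408]
eef_rot: [3.141, -0.0, -3.141]
force: [-0.2, 0.7, -0.0]
grip_width: 0.0265
grip_force: 0.0
```

Call:
{"fn": "apply_moves", "kwargs": {"increments": [{"tx": 0,"ty": 0,"tz": 0.2,"ax": 0,"ay": 0,"az": 0},{"tx": 0,"ty": 0,"tz": 0.2,"ax": 0,"ay": 0,"az": 0},{"tx": 0,"ty": 0,"tz": 0.1,"ax": 0,"ay": 0,"az": 0},{"tx": 0,"ty": 0,"tz": 0,"ax": 0,"ay": 0,"az": 0}]}}

```text
time_s: 12.25
ee_pos: [0.5414, -0.1297, 0.3257]
eef_rot: [3.142, -0.0, 3.142]
force: [0.0, 0.1, 0.3]
grip_width: 0.026
grip_force: 0.0
```

Call:
{"fn": "apply_moves", "kwargs": {"increments": [{"tx": 0,"ty": 0,"tz": 0.1,"ax": 0,"ay": 0,"az": 0},{"tx": 0,"ty": 0,"tz": 0.06,"ax": 0,"ay": 0,"az": 0},{"tx": 0,"ty": 0,"tz": 0.03,"ax": 0,"ay": 0,"az": 0},{"tx": 0,"ty": 0,"tz": 0,"ax": 0,"ay": 0,"az": 0}]}}

```text
time_s: 12.75
ee_pos: [0.5414, -0.1297, 0.3209]
eef_rot: [-3.141, 0.001, -3.142]
force: [-3.5, -0.2, 8.1]
grip_width: 0.0263
grip_force: 4.1
```

Call:
{"fn": "apply_moves", "kwargs": {"increments": [{"tx": 0,"ty": 0,"tz": 0.04,"ax": 0,"ay": 0,"az": 0},{"tx": 0,"ty": 0,"tz": 0,"ax": 0,"ay": 0,"az": 0}]}}

```text
time_s: 13.0
ee_pos: [0.5414, -0.1297, 0.3203]
eef_rot: [-3.141, 0.001, -3.142]
force: [-6.1, 1.2, 13.7]
grip_width: 0.0264
grip_force: 7.3
```

Call:
{"fn": "apply_moves", "kwargs": {"increments": [{"tx": 0,"ty": 0,"tz": 0.015,"ax": 0,"ay": 0,"az": 0.6},{"tx": 0,"ty": 0,"tz": 0,"ax": 0,"ay": 0,"az": 0.8},{"tx": 0,"ty": 0,"tz": 0,"ax": 0,"ay": 0,"az": 0.8},{"tx": 0,"ty": 0,"tz": 0,"ax": 0,"ay": 0,"az": 0.8},{"tx": 0,"ty": 0,"tz": 0,"ax": 0,"ay": 0,"az": 0.8},{"tx": 0,"ty": 0,"tz": 0,"ax": 0,"ay": 0,"az": 0.8},{"tx": 0,"ty": 0,"tz": 0,"ax": 0,"ay": 0,"az": 0.8},{"tx": 0,"ty": 0,"tz": 0,"ax": 0,"ay": 0,"az": 0.8},{"tx": 0,"ty": 0,"tz": 0,"ax": 0,"ay": 0,"az": 0.8}]}}

```text
time_s: 14.12
ee_pos: [0.5414, -0.1296, 0.3202]
eef_rot: [3.141, 0.002, 2.529]
force: [-6.5, 3.4, 18.8]
grip_width: 0.0262
grip_force: 9.2
```

```bash
python3 -c "
from station import *
o=get_obs();print(o['moment'],o['force'],o['eef_rot'],o['qpos'])"
```

```text
[0.63274063 1.27549478 0.14926097] [-6.5133332   3.4456508  18.78592507] [3.14079967e+00 1.76608654e-03 2.52867108e+00] [-3.00729746e-01  3.96962504e-01  1.59630750e+00  2.32866090e-04
  1.14639838e+00 -1.25870088e+00]
```

Call:
{"fn": "apply_moves", "kwargs": {"increments": [{"tx": 0,"ty": 0,"tz": 0,"ax": 0,"ay": 0,"az": 0.8},{"tx": 0,"ty": 0,"tz": 0,"ax": 0,"ay": 0,"az": 0.8},{"tx": 0,"ty": 0,"tz": 0,"ax": 0,"ay": 0,"az": 0.8},{"tx": 0,"ty": 0,"tz": 0,"ax": 0,"ay": 0,"az": 0.8},{"tx": 0,"ty": 0,"tz": 0,"ax": 0,"ay": 0,"az": 0.8},{"tx": 0,"ty": 0,"tz": 0,"ax": 0,"ay": 0,"az": 0.8},{"tx": 0,"ty": 0,"tz": 0,"ax": 0,"ay": 0,"az": 0.8}]}}

```text
time_s: 15.0
ee_pos: [0.5413, -0.1294, 0.3202]
eef_rot: [3.141, 0.0, 2.04]
force: [-6.7, 4.6, 19.0]
grip_width: 0.0266
grip_force: 9.7
```

Call:
{"fn": "apply_moves", "kwargs": {"increments": [{"tx": 0,"ty": 0,"tz": 0,"ax": 0,"ay": 0,"az": 0.8},{"tx": 0,"ty": 0,"tz": 0,"ax": 0,"ay": 0,"az": 0.8},{"tx": 0,"ty": 0,"tz": 0,"ax": 0,"ay": 0,"az": 0.8},{"tx": 0,"ty": 0,"tz": 0,"ax": 0,"ay": 0,"az": 0.8},{"tx": 0,"ty": 0,"tz": 0,"ax": 0,"ay": 0,"az": 0.8},{"tx": 0,"ty": 0,"tz": 0,"ax": 0,"ay": 0,"az": 0.8},{"tx": 0,"ty": 0,"tz": 0,"ax": 0,"ay": 0,"az": 0.8}]}}

```text
time_s: 15.88
ee_pos: [0.5411, -0.1292, 0.3202]
eef_rot: [-3.142, -0.001, 1.551]
force: [-11.7, 8.4, 22.6]
grip_width: 0.0263
grip_force: 11.6
```

```bash
python3 -c "
from station import *
o=get_obs();print(o['moment'],o['force'],o['eef_rot'],o['qpos'])"
```

```text
[1.63128597 2.35791908 0.14170106] [-11.73706907   8.43548402  22.59504953] [-3.14152183e+00 -8.99039661e-04  1.55147463e+00] [-3.00248181e-01  3.96519779e-01  1.59703881e+00  9.25523220e-04
  1.14835153e+00 -2.81306108e-01]
```

Call:
{"fn": "apply_moves", "kwargs": {"increments": [{"tx": 0,"ty": 0,"tz": 0,"ax": 0,"ay": 0,"az": 0.6},{"tx": 0,"ty": 0,"tz": 0,"ax": 0,"ay": 0,"az": 0.6},{"tx": 0,"ty": 0,"tz": 0,"ax": 0,"ay": 0,"az": 0.6},{"tx": 0,"ty": 0,"tz": 0,"ax": 0,"ay": 0,"az": 0.6}]}}

```text
time_s: 16.38
ee_pos: [0.5414, -0.1288, 0.3202]
eef_rot: [3.141, -0.002, 1.343]
force: [-7.1, 14.0, 19.8]
grip_width: 0.0261
grip_force: 18.6
```

```bash
python3 -c "
from station import *
o=get_obs();print(o['moment'],o['force'],o['eef_rot'])"
```

```text
[2.61224407 1.14102675 0.46172897] [-7.14492776 14.04620942 19.83925416] [ 3.14087933e+00 -1.86213455e-03  1.34298616e+00]
```

Call:
{"fn": "apply_moves", "kwargs": {"increments": [{"tx": 0,"ty": 0,"tz": 0,"ax": 0,"ay": 0,"az": 0.4},{"tx": 0,"ty": 0,"tz": 0,"ax": 0,"ay": 0,"az": 0.4}]}}

```text
time_s: 16.62
ee_pos: [0.5417, -0.1282, 0.3202]
eef_rot: [3.14, -0.003, 1.275]
force: [-2.0, 18.1, 18.4]
grip_width: 0.0264
grip_force: 22.5
```

```bash
python3 -c "
from station import *
o=get_obs();print(o['moment'],o['force'],o['eef_rot'])"
```

```text
[3.4365111  0.40333827 0.66752143] [-2.02267626 18.05567218 18.43299144] [ 3.13981444 -0.00334682  1.27451992]
```

Call:
{"fn": "apply_moves", "kwargs": {"increments": [{"tx": 0,"ty": 0,"tz": 0,"ax": 0,"ay": 0,"az": -0.8},{"tx": 0,"ty": 0,"tz": 0,"ax": 0,"ay": 0,"az": -0.8},{"tx": 0,"ty": 0,"tz": 0,"ax": 0,"ay": 0,"az": -0.8},{"tx": 0,"ty": 0,"tz": 0,"ax": 0,"ay": 0,"az": -0.8},{"tx": 0,"ty": 0,"tz": -0.3,"ax": 0,"ay": 0,"az": 0},{"tx": 0,"ty": 0,"tz": -0.6,"ax": 0,"ay": 0,"az": 0},{"tx": 0,"ty": 0,"tz": -0.9,"ax": 0,"ay": 0,"az": 0},{"tx": 0,"ty": 0,"tz": -0.9,"ax": 0,"ay": 0,"az": 0},{"tx": 0,"ty": 0,"tz": -0.9,"ax": 0,"ay": 0,"az": 0}]}}

```text
time_s: 17.75
ee_pos: [0.5412, -0.1298, 0.4283]
eef_rot: [3.141, 0.0, 1.552]
force: [-0.1, 1.4, 0.2]
grip_width: 0.0263
grip_force: 0.0
```

Call:
{"fn": "apply_moves", "kwargs": {"increments": [{"tx": -1,"ty": 0,"tz": 0,"ax": 0,"ay": 0,"az": 0},{"tx": -1,"ty": 0,"tz": 0,"ax": 0,"ay": 0,"az": 0},{"tx": -1,"ty": 0,"tz": 0,"ax": 0,"ay": 0,"az": 0},{"tx": -1,"ty": 0,"tz": 0,"ax": 0,"ay": 0,"az": 0},{"tx": -1,"ty": 0,"tz": 0,"ax": 0,"ay": 0,"az": 0},{"tx": -1,"ty": 0,"tz": 0,"ax": 0,"ay": 0,"az": 0},{"tx": 0,"ty": 0,"tz": 0,"ax": 0,"ay": 0,"az": 0}]}}

```text
time_s: 18.62
ee_pos: [0.5377, -0.3112, 0.4268]
eef_rot: [3.142, 0.0, 1.55]
force: [-0.3, 0.3, -0.4]
grip_width: 0.026
grip_force: 0.0
```

Run:
```python
from h import *
a,b=camera("top"),camera("side")
w=np.full((420,800,3),0,np.uint8)
w[:400,:400]=cv2.resize(a["pixels"][150:250,310:410,::-1],(400,400),interpolation=cv2.INTER_CUBIC)
w[:400,400:]=cv2.resize(b["pixels"][110:210,260:360,::-1],(400,400),interpolation=cv2.INTER_CUBIC)
cv2.imwrite("pics/c3.png",w)
print(get_obs()["ee_pos"],get_obs()["force"])
```

```text
[ 0.5381309  -0.30935828  0.42682865] [-0.04027987 -0.22606087 -0.52165185]
```

View pics/c3.png

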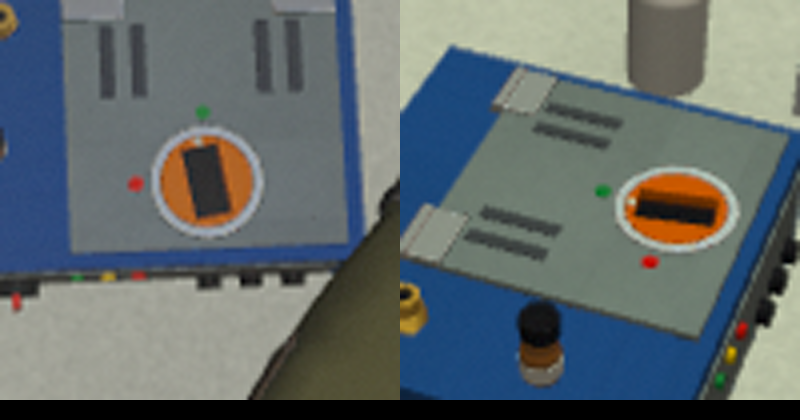

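The cover sits flush, but the slot is tilted about 15° short of the x axis (mark at (198,142), centre (207,181)). I probably dragged it back by counter-turning while still pressing. I'll reinsert, turn to the stop, and this time lift before turning back.

Call:
{"fn": "apply_moves", "kwargs": {"increments": [{"tx": 1,"ty": 0,"tz": 0,"ax": 0,"ay": 0,"az": 0},{"tx": 1,"ty": 0,"tz": 0,"ax": 0,"ay": 0,"az": 0},{"tx": 1,"ty": 0,"tz": 0,"ax": 0,"ay": 0,"az": 0},{"tx": 1,"ty": 0,"tz": 0,"ax": 0,"ay": 0,"az": 0},{"tx": 1,"ty": 0,"tz": 0,"ax": 0,"ay": 0,"az": 0},{"tx": 1,"ty": 0,"tz": 0,"ax": 0,"ay": 0,"az": 0},{"tx": 0,"ty": 0,"tz": 0.6,"ax": 0,"ay": 0,"az": -1},{"tx": 0,"ty": 0,"tz": 0.8,"ax": 0,"ay": 0,"az": -1},{"tx": 0,"ty": 0,"tz": 0.8,"ax": 0,"ay": 0,"az": -1},{"tx": 0,"ty": 0,"tz": 0.4,"ax": 0,"ay": 0,"az": 0},{"tx": 0,"ty": 0,"tz": 0.3,"ax": 0,"ay": 0,"az": 0},{"tx": 0,"ty": 0,"tz": 0,"ax": 0,"ay": 0,"az": 0}]}}

```text
time_s: 20.23
ee_pos: [0.5414, -0.1295, 0.3395]
eef_rot: [-3.142, -0.0, 1.814]
force: [0.4, -0.5, 0.4]
grip_width: 0.0265
grip_force: 0.0
```

Tip at 0.1405; going down 20 mm with the last part slow.

Call:
{"fn": "apply_moves", "kwargs": {"increments": [{"tx": 0,"ty": 0,"tz": 0.25,"ax": 0,"ay": 0,"az": 0},{"tx": 0,"ty": 0,"tz": 0.25,"ax": 0,"ay": 0,"az": 0},{"tx": 0,"ty": 0,"tz": 0.1,"ax": 0,"ay": 0,"az": 0},{"tx": 0,"ty": 0,"tz": 0.05,"ax": 0,"ay": 0,"az": 0},{"tx": 0,"ty": 0,"tz": 0,"ax": 0,"ay": 0,"az": 0}]}}

```text
time_s: 20.85
ee_pos: [0.5412, -0.1297, 0.3204]
eef_rot: [-3.141, -0.0, 1.815]
force: [-4.3, 0.3, 7.2]
grip_width: 0.0262
grip_force: 3.4
```

Call:
{"fn": "apply_moves", "kwargs": {"increments": [{"tx": 0,"ty": 0,"tz": 0.03,"ax": 0,"ay": 0,"az": 0.8},{"tx": 0,"ty": 0,"tz": 0,"ax": 0,"ay": 0,"az": 0.8},{"tx": 0,"ty": 0,"tz": 0,"ax": 0,"ay": 0,"az": 0.8},{"tx": 0,"ty": 0,"tz": 0,"ax": 0,"ay": 0,"az": 0.8},{"tx": 0,"ty": 0,"tz": 0,"ax": 0,"ay": 0,"az": 0.8},{"tx": 0,"ty": 0,"tz": 0,"ax": 0,"ay": 0,"az": 0.8},{"tx": 0,"ty": 0,"tz": 0,"ax": 0,"ay": 0,"az": 0.8}]}}

```text
time_s: 21.72
ee_pos: [0.5421, -0.1287, 0.3204]
eef_rot: [3.138, -0.003, 1.325]
force: [8.7, 15.8, 8.3]
grip_width: 0.0268
grip_force: 13.3
```

```bash
python3 -c "
from station import *
o=get_obs();print(o['moment'],o['force'],o['eef_rot'])"
```

```text
[ 2.94988314 -1.73721983  0.59025974] [ 8.73344779 15.75982704  8.29473206] [ 3.13761517e+00 -2.84706476e-03  1.32500413e+00]
```

The torque is 0.59 N m, far above friction, so the latch is at its stop. Lifting straight out.

Call:
{"fn": "apply_moves", "kwargs": {"increments": [{"tx": 0,"ty": 0,"tz": 0,"ax": 0,"ay": 0,"az": 0.3},{"tx": 0,"ty": 0,"tz": -0.1,"ax": 0,"ay": 0,"az": 0},{"tx": 0,"ty": 0,"tz": -0.3,"ax": 0,"ay": 0,"az": 0},{"tx": 0,"ty": 0,"tz": -0.9,"ax": 0,"ay": 0,"az": 0},{"tx": 0,"ty": 0,"tz": -0.9,"ax": 0,"ay": 0,"az": 0},{"tx": 0,"ty": 0,"tz": -0.9,"ax": 0,"ay": 0,"az": 0},{"tx": -1,"ty": 0,"tz": 0,"ax": 0,"ay": 0,"az": 0},{"tx": -1,"ty": 0,"tz": 0,"ax": 0,"ay": 0,"az": 0},{"tx": -1,"ty": 0,"tz": 0,"ax": 0,"ay": 0,"az": 0},{"tx": -1,"ty": 0,"tz": 0,"ax": 0,"ay": 0,"az": 0},{"tx": -1,"ty": 0,"tz": 0,"ax": 0,"ay": 0,"az": 0},{"tx": -1,"ty": 0,"tz": 0,"ax": 0,"ay": 0,"az": 0}]}}

```text
time_s: 23.22
ee_pos: [0.4929, -0.3042, 0.4122]
eef_rot: [3.141, 0.0, 1.3]
force: [0.3, -0.4, -0.1]
grip_width: 0.0264
grip_force: 0.0
```

Run:
```python
from h import *
a,b=camera("top"),camera("side")
w=np.full((420,800,3),0,np.uint8)
w[:400,:400]=cv2.resize(a["pixels"][150:250,310:410,::-1],(400,400),interpolation=cv2.INTER_CUBIC)
w[:400,400:]=cv2.resize(b["pixels"][110:210,260:360,::-1],(400,400),interpolation=cv2.INTER_CUBIC)
cv2.imwrite("pics/c4.png",w)
print(get_obs()["ee_pos"],get_obs()["force"])
```

```text
[ 0.49244651 -0.3052402   0.4119115 ] [ 0.37965192 -0.13085116 -0.41302301]
```

View pics/c4.png

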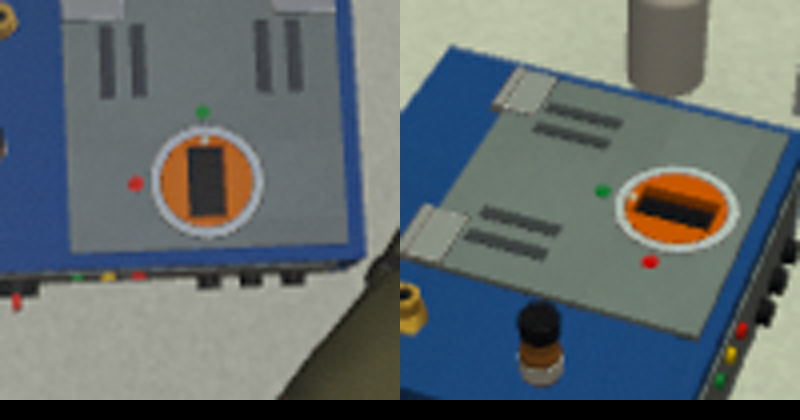

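The slot now lies along x, with its mark at (206,141) below the green dot at (203,112). The cover is flush, and the vial and gland have not moved. Handing in.

```bash
python3 -c "
from station import *
print(hand_in())"
```

```text
the job is handed in; nothing more can be done
None
```

The cover is pushed shut and its fastener turned clockwise to the stop, locked flush in the last pictures, and the job is handed in at about 23 s; it took two insertions, because on the first I dragged the fastener about 15° back from its stop while withdrawing.

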